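# Slide the coaster home between the ramekins

## Task

Put the cork coaster away in its spot in front of the oak recipe box: push it along the table with the fingertips, through the narrow gap between the two white ramekins, and on until its edge rests against the middle of the box's long front face. Keep it flat on the table all the way: do not pick it up or carry it. The ramekins and box are not to be shoved, and leave everything else where it stands.

Things in the scene. Friction and masses are not known exactly. Their poses are not given: they have to be found in the camera images.
- coaster: Plain round cork coaster, 66 mm across, 9 mm thick, about 20 g, loose, lying flat on the table to the robot's left of the ramekins. Origin: centre of its underside; z up.
- ramekin_near: White stoneware ramekin, open bowl, 37 mm high, 61 mm across at the rim, tapering to 54 mm across at the height of the coaster. It does not move. Origin: centre of its underside. The nearer to the robot of the two that form the gap.
- ramekin_far: The same kind of ramekin, the farther from the robot of the two. It does not move. The ramekins' centres are 125 to 131 mm apart, so the gap at table level is 5 to 11 mm wider than the coaster, and at the rims it is 64 to 70 mm wide.
- oak_box: Closed oak recipe box, 70 mm deep (own x), 135 mm long (y), 86 mm high. It does not move. Origin: centre of its underside; z up. Its flat front face looks along own -x, to the ramekins, 31 mm from the origin (a brass lip above 71 mm height stands out 4 mm more). The ramekins stand 150 mm (give or take 6) from the origin along -x, one on either side of the box's middle line (y = 0).
- bowl_1: White china bowl, 130 mm across, 55 mm high, loose; a bystander, to be left where it stands. Origin: centre of its underside.
- garlic: Bulb of garlic, 50 mm across, 48 mm high, loose; a bystander, to be left where it stands. Origin: centre of its underside.
- timer: White wind-up kitchen timer with a dark dial, 66 mm across, 48 mm high, loose; a bystander, to be left where it stands. Origin: centre of its underside.
- salt_shaker: Clear salt shaker with a white top, 44 mm across, 90 mm high, loose; a bystander, to be left where it stands. Origin: centre of its underside.
- pepper_mill: Wooden pepper mill, 58 mm across, 150 mm high, loose; a bystander, to be left where it stands. Origin: centre of its underside.
- mug: Speckled white mug, 90 mm across plus handle, 100 mm high, loose; a bystander, to be left where it stands. Origin: centre of its underside.
- salt_pot: Turned brown wooden salt pot with a lid, 66 mm across, 68 mm high, loose; a bystander, to be left where it stands. Origin: centre of its underside.
Not all that is in view belongs to the job. What is shaped like the oak_box but black is not meant. Leave any blue look-alike of the coaster alone.

How it is judged:
On the way:
1. the coaster lies in the gap between the two ramekins (x of coaster in the frame of oak_box between -0.18 and -0.12 m and y of coaster in the frame of oak_box between -0.015 and 0.015 m and height (world z) of coaster below 0.005 m), for 0.05 s.
At the end, for the whole second after the job is handed in: The coaster has gone through the gap and lies flat and still on the table, its edge within 6 mm of the box's front face and its centre within 30 mm of the box's middle line (x of coaster in the frame of oak_box between -0.07 and -0.06 m and y of coaster in the frame of oak_box between -0.03 and 0.03 m and height (world z) of coaster below 0.003 m and angle between coaster's own z axis and vertical below 0.05 rad and linear speed of coaster below 0.01 m/s); the robot touches nothing.
It fails at once if the coaster is lifted, carried or tipped up (height (world z) of coaster above 0.012 m or angle between coaster's own z axis and vertical above 0.25 rad).
It fails at once if the robot shoves a ramekin or the box (more than 15 N) (contact force between any of the arm, the fingers and ramekin_near above 15 N or contact force between any of the arm, the fingers and ramekin_far above 15 N or contact force between any of the arm, the fingers and oak_box above 15 N).
It fails at once if a bystander is moved by more than 15 mm (distance of any of bowl_1, garlic, timer, salt_shaker, pepper_mill, mug, salt_pot from where it was at the start of the episode above 0.015 m).
It also fails if it takes over 59 s, if anything falls off the work surface, if the arm or the gripper's body presses on something with over 40 N, if the wrist force passes 120 N, or if a joint passes its speed limit or range.

## Robot

A 6-joint arm with a two-finger parallel gripper is mounted at the origin on a cart in front of the work surface, level with it; the furniture and walls round the work are solid. World frame = base frame: x ahead of the robot, y to its left, z up, the work surface at z = 0. Lengths are in m, angles in rad, forces in N, time in s.
With the tool pointing down it reaches from about 0.4 to 0.925 m from the base axis. Payload 12.5 kg.
Tool frame: the origin (TCP) lies at the very end of the fingers, on their centre line; the grasp point (between the pads) lies 19 mm behind it; z points along the fingers, y is the line along which they close (so a half turn about z gives the same grasp; the last joint's range is limited). The gripper opens to 95 mm and grips with 3 to 60 N. Pads are 20 mm wide; open, the fingers measure 119 mm over their backs; the gripper's body (75 mm by 180 mm) begins 59 mm behind the grasp point.
Start: joints at [1.088, 0.491, 1.559, -0, 1.092, -0.106], TCP at [0.23, 0.581, 0.215] pointing down, gripper open.
Joint ranges: [-3.1, 3.1], [-0.84, 2.19], [0.05, 2.79], [-1.13, 4.28], [0.06, 2.93], [-2.69, 2.69]. Speed limits (rad/s): [2.22, 2.22, 2.79, 3.14, 3.14, 3.14].

## Interface

Orientations are given as a rotation vector (axis times angle).
In Python, from bench import bot, vision gives the robot as it stands.
- The arm moves only by the tool send_rows, never from a script. Its argument "targets" is a list of rows, each a list of 3 entries, a list of its own where there are three numbers: the closure, from 0 (fully open) to 1 (shut), then the shift along the tool's x, y, z normalised to -1 to 1, where 1 is 15 cm, then the turn about the tool's z normalised to -1 to 1, where 1 is 2 pi rad. In form: [[claw, [dx, dy, dz], turn], ...]. A call has 1 to 12 rows; each row is the pose to reach, as a shift and turn from the pose commanded when the call began, along the tool's axes at that moment, turning the shorter way round; what a row does not reach only later rows make up. A row lasts 1/8 s, in which the tool goes at most 62.5 mm and 10.7 degrees, less where a joint would pass 70% of its speed; a pose out of reach is approached as far as the arm can. A call with a number of a shift or a turn outside -1 to 1 is refused whole. A call with a gripper value outside its range is refused whole. The fingers move at their own pace and stop on an object; "force" is the grip in N (left out, the last holds). Time passes only in rows, so rows that repeat a pose let the fingers close. It gives the time, the measured TCP pose, the force, the opening and the grip force at its end, in the units of the state.
- bot.get_state(): the state, without advancing time (a new reading comes with each control period).
- vision.grab_frame(name): name is "side" or "top"; returns (picture, depth): 384x512x3 uint8, red, green, blue; 384x512 float32, m along the optical axis (not along the pixel's ray), 0 where there is no reading.
- vision.camera_params(name): a dict with "mtx" (3x3 intrinsics, pixels), "rvec" (rotation vector, rad) and "tvec" (3), from world to camera coordinates, as OpenCV has them. Camera axes: x right, y down, z forward; pixel columns grow to the right and rows downward; lengths in m; the calibration is good to about 2 mm. A picture is of the moment at which its call begins. camera_params takes no time and is no camera call.
- bot.hand_in(): hands the job in; it is judged then, once.
The state is a dict: "clock": time; "joint_pos": joint angles; "qd": joint speeds; "effort": joint torques, N m; "tool_pos": TCP position; "ee_rot": TCP orientation; "ft_force": force on the tool from outside, world axes, zero at the start; "ft_torque": the same for the moment, N m; "opening": finger opening in m; "grasp_force": force on a finger pad.
Only numpy, scipy, OpenCV 4.12 (cv2) and the standard library are available. Lean on these libraries where they do the work, as an engineer would, in place of code of your own. Each camera call takes 0.05 s, during which the arm holds its last target. There are 200 camera calls.

## Working session

There is one attempt and no reset: what is moved stays moved. The work goes in short steps, Python scripts to look and compute and a tool call to move; the robot and the scene stay as the last step left them, time stands still between calls to the robot, and variables do not carry over. Pictures are saved under pics/ and viewed, at most 10 in all, crops included, and the job is handed in when it is done.

Besides the shell and the picture viewer there is one more tool, called after "Emit:" as name(argument=value, ...) on one line, values as JSON. send_rows: Moves the arm, as the interface text tells. Scaled input: -1 to 1 covers 15 cm each way for a shift and 2 pi rad each way for a turn. Its arguments: {"type":"object","properties":{"targets":{"type":"array"},"force":{"type":"number"}},"required":["targets"]}

```bash
mkdir -p pics; python3 - <<'E'
from bench import bot, vision
import cv2, numpy as np
for n in("top","side"):
    p,d=vision.grab_frame(n); cv2.imwrite(f"pics/{n}0.png",p[:,:,::-1]); np.save(f"{n}0.npy",d); 
    c=vision.camera_params(n); R=cv2.Rodrigues(np.array(c["rvec"]))[0]; print(n,c["mtx"],-R.T@np.array(c["tvec"]).ravel(),R[2])
print(bot.get_state())
E
```

```text
top [[362.98320839   0.         256.15216702]
 [  0.         362.98320839 193.95337317]
 [  0.           0.           1.        ]] [0.36995986 0.01201623 1.06631049] [ 0.19288736  0.0144565  -0.9811144 ]
side [[381.71898508   0.         255.21943712]
 [  0.         381.71898508 194.22430047]
 [  0.           0.           1.        ]] [0.44679095 1.01324944 0.44985359] [ 0.09915298 -0.92475031 -0.36743102]
{'clock': 0.1, 'joint_pos': array([ 1.08843937e+00,  4.91448730e-01,  1.55938777e+00,  2.65910496e-06,
        1.09170567e+00, -1.05601195e-01]), 'qd': array([-1.52531784e-03,  2.07831213e-05, -8.96859056e-04, -1.49855310e-03,
        3.31175209e-04, -2.36371029e-03]), 'effort': array([ 3.55382959e-03, -6.13627410e+01, -2.58606684e+01,  6.94008940e-02,
        4.69678058e-02, -5.06131892e-05]), 'tool_pos': array([0.22981892, 0.58097965, 0.21415185]), 'ee_rot': array([-5.88262492e-01, -3.08574250e+00,  1.42630616e-03]), 'ft_force': array([-0.17840345, -0.50178648,  0.19604639]), 'ft_torque': array([ 0.01137629,  0.01232626, -0.01649135]), 'grasp_force': 0.0, 'opening': 0.09510086983179238}
```

View pics/top0.png

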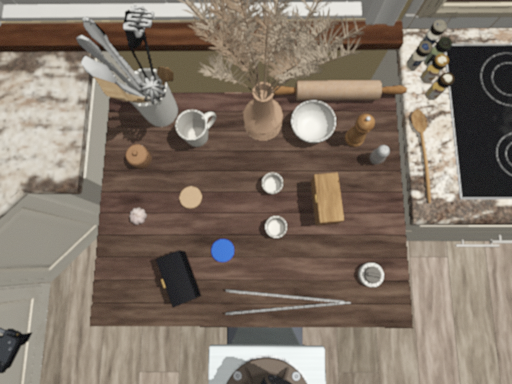

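View pics/side0.png

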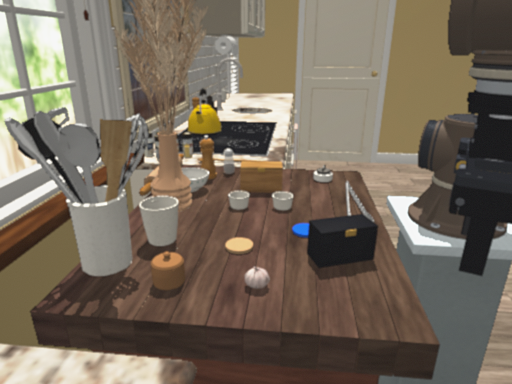

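The top view shows the cork coaster at about (191,197), the ramekins at (272,184) and (276,227), and the oak box at (328,198). The blue look-alike is at (223,250) and the black box at (178,278). The arm is off to the left, outside the work area. The side view agrees.

```bash
cat > h.py <<'E'
import cv2, numpy as np
from bench import bot, vision
def cloud(n,d):
    c=vision.camera_params(n); R=cv2.Rodrigues(np.array(c["rvec"]))[0]; t=np.array(c["tvec"]).ravel(); K=c["mtx"]
    v,u=np.mgrid[:384,:512]; r=np.dstack([(u-K[0][2])/K[0][0],(v-K[1][2])/K[1][1],np.ones(u.shape)])
    return (r*d[...,None]-t)@R, r@R, -R.T@t
def plane(n,mask,z):   # pixels of mask on plane z
    _,r,o=cloud(n,np.ones((384,512))); q=r[mask]; return (o+q*((z-o[2])/q[:,2])[:,None])[:,:2]
def circ(P):
    A=np.c_[2*P,np.ones(len(P))]; s=np.linalg.lstsq(A,(P**2).sum(1),rcond=None)[0]; return s[:2],np.sqrt(s[2]+s[:2]@s[:2])
def coaster(p):
    h=cv2.cvtColor(p,cv2.COLOR_RGB2HSV).astype(int); 
    return (h[...,2]>150)&(h[...,1]>60)&(h[...,0]>8)&(h[...,0]<28)
E
python3 - <<'E'
from h import *
p=cv2.imread("pics/top0.png")[:,:,::-1].copy(); d=np.load("top0.npy"); X,_,_=cloud("top",d)
def win(u,v,r):
    m=np.zeros((384,512),bool); m[v-r:v+r+1,u-r:u+r+1]=1; return m
m=coaster(p)&win(191,197,18); P=plane("top",m,.009); print("coaster",P.mean(0),np.ptp(P,0),m.sum(), np.median(X[m],0))
for n,u,v in(("far",272,184),("near",276,227)):
    g=win(u,v,18)&(X[...,2]>.006); 
    w=(win(u,v,18)&(p.min(2)>110)).astype(np.uint8); c=max(cv2.findContours(w,0,1)[0],key=cv2.contourArea)
    f=np.zeros((384,512),np.uint8); cv2.drawContours(f,[c],-1,1,-1)
    Q=X[win(u,v,18)&(X[...,2]>.030)][:,:2]; print(n,"rim depth circ",circ(Q),cv2.minEnclosingCircle(Q.astype(np.float32)),len(Q),"colour",plane("top",f>0,.03).mean(0),X[g][:,2].max())
b=win(328,198,32)&(X[...,2]>.075)&(X[...,2]<.1); Q=X[b]; print("box",cv2.minAreaRect(Q[:,:2].astype(np.float32)),Q[:,2].mean(),len(Q))
# side view
ps=cv2.imread("pics/side0.png")[:,:,::-1].copy(); ds=np.load("side0.npy"); Y,_,_=cloud("side",ds)
m=coaster(ps)&win(239,245,18); P=plane("side",m,.009); print("coaster side",P.mean(0),np.ptp(P,0))
for u,v,x,y in((191,197,0,0),(137,155,0,0),(195,126,0,0),(138,215,0,0),(313,122,0,0),(358,130,0,0),(380,155,0,0),(223,250,0,0),(263,105,0,0),(178,278,0,0),(371,274,0,0)): print((u,v),X[v,u].round(3))
E
```

```text
coaster [0.56922388 0.22360726] [0.06354626 0.06588895] 394 [0.56864151 0.22402458 0.00846856]
far rim depth circ (array([ 0.50282959, -0.00447569]), np.float64(0.11363547587414845)) ((0.5042834877967834, -0.004972309339791536), 0.135493665933609) 88 colour [ 0.60815165 -0.01971846] 1.0663104895347322
near rim depth circ (array([ 0.4425697 , -0.01559694]), np.float64(0.05354670955941391)) ((0.4390428066253662, -0.013088881969451904), 0.07360318303108215) 90 colour [ 0.47939074 -0.02936175] 1.0663104895347322
box ((0.5564110279083252, -0.17148390412330627), (0.13564519584178925, 0.07079950720071793), 4.760619163513184) 0.08508926041460803 1203
coaster side [0.56980484 0.22532573] [0.0653058  0.06928268]
(191, 197) [0.569 0.221 0.008]
(137, 155) [0.685 0.375 0.054]
(195, 126) [0.791 0.217 0.011]
(138, 215) [0.511 0.367 0.036]
(313, 122) [ 0.803 -0.147  0.01 ]
(358, 130) [ 0.741 -0.257  0.104]
(380, 155) [ 0.677 -0.323  0.077]
(223, 250) [0.413 0.123 0.009]
(263, 105) [0.776 0.008 0.19 ]
(178, 278) [0.336 0.232 0.088]
(371, 274) [ 0.348 -0.287  0.047]
```

```bash
cat >> h.py <<'E'
def go(x,y,z,ya):  # shift/turn (normalised) to world pose, ya = world angle of tool y, deg
    s=bot.get_state(); R=cv2.Rodrigues(np.array(s["ee_rot"]))[0]; d=R.T@(np.array([x,y,z])-s["tool_pos"])/.15
    a=np.degrees(np.arctan2(R[1,1],R[0,1])); t=((a-ya+180)%360-180)/360
    print("t",s["clock"],"pos",s["tool_pos"].round(4),"ya",a.round(2),"tilt",R[2,2].round(4),"F",s["ft_force"].round(1),"open",round(s["opening"],4),"-> shift",d.round(4),"turn",t.round(4))
E
python3 -c "
from h import *
go(.582,.283,.12,-11.8)"
```

```text
t 0.1 pos [0.2298 0.581  0.2142] ya 68.41 tilt -1.0 F [-0.2 -0.5  0.2] open 0.0951 -> shift [-2.9141 -0.9828  0.6283] turn 0.2228
```

Emit:
send_rows(targets=[[0.3,[-0.3,-0.1,0],0],[0.684,[-0.65,-0.22,0],0],[0.684,[-0.97,-0.33,0],0],[0.684,[-0.97,-0.33,0],0]], force=10)

```text
clock: 0.6
tool_pos: [0.3492, 0.4797, 0.2144]
ee_rot: [-0.594, -3.085, 0.001]
ft_force: [-0.2, 0.6, -0.1]
opening: 0.0606
grasp_force: 0.0
```

Emit:
send_rows(targets=[[0.684,[-0.3,-0.1,0],0],[0.684,[-0.65,-0.22,0],0],[0.684,[-0.97,-0.33,0],0],[0.684,[-0.97,-0.33,0],0]])

```text
clock: 1.1
tool_pos: [0.4656, 0.3807, 0.2142]
ee_rot: [-0.593, -3.085, 0.001]
ft_force: [-0.5, 0.0, -0.8]
opening: 0.0306
grasp_force: 0.0
```

Emit:
send_rows(targets=[[0.684,[-0.3,-0.1,0],0.028],[0.684,[-0.65,-0.22,0.2],0.056],[0.684,[-0.97,-0.33,0.4],0.084],[0.684,[-0.97,-0.33,0.63],0.112],[0.684,[-0.97,-0.33,0.63],0.14],[0.684,[-0.97,-0.33,0.63],0.168],[0.684,[-0.97,-0.33,0.63],0.196],[0.684,[-0.97,-0.33,0.63],0.223],[0.684,[-0.97,-0.33,0.63],0.223],[0.684,[-0.97,-0.33,0.63],0.223]])

```text
clock: 2.35
tool_pos: [0.5807, 0.2834, 0.1201]
ee_rot: [-2.434, -1.985, 0.0]
ft_force: [0.5, 0.1, 0.2]
opening: 0.0301
grasp_force: 0.0
```

```bash
python3 -c "
from h import *
go(.582,.283,.004,-11.8)"
```

```text
t 2.35 pos [0.5807 0.2834 0.1201] ya -11.6 tilt -1.0 F [0.5 0.1 0.2] open 0.0301 -> shift [-5.000e-04  9.400e-03  7.737e-01] turn 0.0005
```

Emit:
send_rows(targets=[[0.684,[0,0.01,0.25],0],[0.684,[0,0.01,0.5],0],[0.684,[0,0.01,0.65],0],[0.684,[0,0.01,0.72],0],[0.684,[0,0.01,0.76],0],[0.684,[0,0.01,0.77],0],[0.684,[0,0.01,0.77],0]])

```text
clock: 3.22
tool_pos: [0.583, 0.2823, 0.0053]
ee_rot: [2.439, 1.98, 0.002]
ft_force: [0.2, 0.3, 0.5]
opening: 0.0302
grasp_force: 0.0
```

Emit:
send_rows(targets=[[0.684,[-0.05,0,0],0],[0.684,[-0.1,0,0],0],[0.684,[-0.14,0,0],0],[0.684,[-0.18,0,0],0],[0.684,[-0.23,0,0],0],[0.684,[-0.28,0,0],0],[0.684,[-0.33,0,0],0],[0.684,[-0.38,0,0],0],[0.684,[-0.43,0,0],0],[0.684,[-0.47,0,0],0],[0.684,[-0.5,0,0],0],[0.684,[-0.5,0,0],0]])

```text
clock: 4.72
tool_pos: [0.5672, 0.2085, 0.0046]
ee_rot: [-2.439, -1.979, 0.0]
ft_force: [0.9, -0.3, -0.7]
opening: 0.0298
grasp_force: 0.0
```

```bash
cat >> h.py <<'E'
B=np.array([.5564,-.1715]); ex=np.array([.083,-.9966]); ey=np.array([.9966,.083])
def look(name=None,crop=None,cams=("top","side")):
    for n in cams:
        p,d=vision.grab_frame(n); m=coaster(p); P=plane(n,m,.009); s=bot.get_state()
        tip=s["tool_pos"][:2]; k=np.zeros(m.shape,bool); k[m]=(P[:,1]>-.125)&(P[:,1]<.3)&(abs(P[:,0]-.56)<.07)
        l,lab,st,_=cv2.connectedComponentsWithStats(k.astype(np.uint8)); 
        if l<2: print(n,"none"); continue
        i=1+st[1:,4].argmax(); Q=plane(n,lab==i,.009); (c,r)=cv2.minEnclosingCircle(Q.astype(np.float32)); c=np.array(c); q=c-B
        print(n,"enc",c.round(4),round(r,4),"mean",Q.mean(0).round(4),"own enc",(q@ex).round(4),(q@ey).round(4),"own mean",((Q.mean(0)-B)@ex).round(4),((Q.mean(0)-B)@ey).round(4),st[i,4])
        if name: cv2.imwrite(f"pics/{name}_{n}.png",cv2.resize(p[140:260,160:360],None,fx=3,fy=3)[:,:,::-1] if n=="top" else p[:,:,::-1])
E
python3 -c "
from h import *
look('a'); go(.582,.283,.004,4.76)"
```

```text
top enc [0.5589 0.1656] 0.0334 mean [0.5572 0.1582] own enc -0.3358 0.0304 own mean -0.3286 0.0281 283
side enc [0.5681 0.1687] 0.0331 mean [0.5726 0.1702] own enc -0.3381 0.0399 own mean -0.3392 0.0445 115
t 4.825 pos [0.5673 0.2089 0.0047] ya -11.87 tilt -1.0 F [0.4 0.  0.7] open 0.03 -> shift [ 0.5037 -0.0056  0.0045] turn -0.0462
```

View pics/a_side.png

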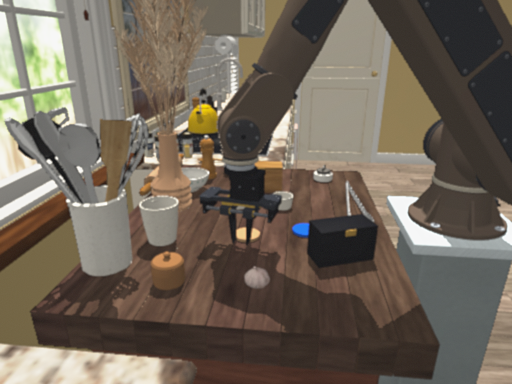

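The side view shows the fingertips behind the cork coaster at about (247,235). It is flat and moving along as planned, so I'll continue.

Emit:
send_rows(targets=[[0.684,[-0.05,0,0],0],[0.684,[-0.1,0,0],0],[0.684,[-0.16,0,0],0],[0.684,[-0.22,0,0],0],[0.684,[-0.28,0,0],0],[0.684,[-0.34,0,0],0],[0.684,[-0.4,0,0],0],[0.684,[-0.46,0,0],0],[0.684,[-0.52,0,0],0],[0.684,[-0.57,0,0],0],[0.684,[-0.6,0,0],0],[0.684,[-0.6,0,0],0]])

```text
clock: 6.32
tool_pos: [0.5487, 0.1205, 0.0047]
ee_rot: [-2.44, -1.979, -0.0]
ft_force: [-0.1, 0.6, 0.5]
opening: 0.0302
grasp_force: 0.0
```

Emit:
send_rows(targets=[[0.684,[0.05,0,0],0],[0.684,[0.15,0,0],0],[0.684,[0.3,0,-0.1],0],[0.684,[0.5,0,-0.3],-0.02],[0.684,[0.7,0,-0.3],-0.046],[0.684,[0.7,0,-0.3],-0.046],[0.684,[0.7,0,-0.3],-0.046]])

```text
clock: 7.2
tool_pos: [0.5698, 0.2238, 0.0493]
ee_rot: [-2.13, -2.309, 0.001]
ft_force: [-0.8, -0.4, -0.1]
opening: 0.0304
grasp_force: 0.0
```

```bash
python3 -c "
from h import *
look('b'); go(.582,.283,.004,4.76)"
```

```text
top enc [0.5401 0.0786] 0.0337 mean [0.5402 0.0785] own enc -0.2506 0.0045 own mean -0.2505 0.0046 405
side enc [0.5398 0.0789] 0.0366 mean [0.5379 0.0797] own enc -0.2509 0.0043 own mean -0.2518 0.0024 211
t 7.3 pos [0.57   0.223  0.0493] ya 4.59 tilt -1.0 F [ 0.3  0.4 -0.2] open 0.0301 -> shift [0.3921 0.1118 0.302 ] turn -0.0005
```

View pics/b_top.png

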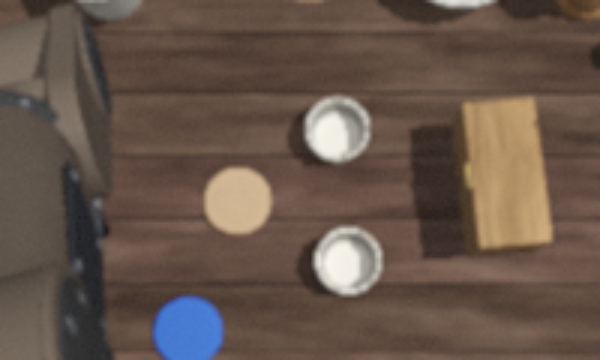

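The crop shows the coaster at (238,200), with the gap between the ramekins at (337,130) and (347,262) and the box to the right. I'll refine the gap axis from the rims before going through.

```bash
python3 - <<'E'
from h import *
p,d=vision.grab_frame("top"); X,_,_=cloud("top",d)
C=[]
for u,v in((272,184),(276,227)):
    w=np.zeros((384,512),np.uint8); w[v-17:v+18,u-17:u+18]=1
    z=(X[...,2]>.027)&(X[...,2]<.045)&(w>0); Q=X[z][:,:2].astype(np.float32); c=cv2.minEnclosingCircle(Q)
    k=(w>0)&(p.min(2)>95); l,lab,st,_=cv2.connectedComponentsWithStats(k.astype(np.uint8)); i=1+st[1:,4].argmax()
    h=plane("top",lab==i,.037).astype(np.float32); c2=cv2.minEnclosingCircle(h)
    print("depth",np.round(c[0],4),round(c[1],4),"colour",np.round(c2[0],4),round(c2[1],4),"meanrim",Q.mean(0).round(4)); C.append((np.array(c[0])+np.array(c2[0]))/2)
C=np.array(C); print("dist",np.linalg.norm(C[0]-C[1]),"angle",np.degrees(np.arctan2(*(C[0]-C[1])[::-1])),"mid own",[(C.mean(0)-B)@e for e in(ex,ey)],"mid",C.mean(0))
b=(X[...,2]>.075)&(X[...,2]<.1)&(abs(X[...,0]-.556)<.09)&(abs(X[...,1]+.17)<.06); print(cv2.minAreaRect(X[b][:,:2].astype(np.float32)))
E
```

```text
depth [ 0.6075 -0.0202] 0.0306 colour [ 0.6064 -0.019 ] 0.0336 meanrim [ 0.612  -0.0198]
depth [ 0.48   -0.0295] 0.0302 colour [ 0.4786 -0.0289] 0.034 meanrim [ 0.483  -0.0305]
dist 0.1280063682150253 angle 4.331131717446308 mid own [np.float64(-0.14769785668285043), np.float64(-0.0010177848706969667)] mid [ 0.54312809 -0.02440358]
((0.5560110807418823, -0.17164558172225952), (0.13552692532539368, 0.07096255570650101), 5.4778361320495605)
```

```bash
python3 -c "
from h import *
go(.5305,.1374,.0045,4.76)"
```

```text
t 7.35 pos [0.5701 0.2229 0.0494] ya 4.59 tilt -1.0 F [ 0.6 -0.7  0.2] open 0.0304 -> shift [-0.5471 -0.3089  0.2995] turn -0.0005
```

Emit:
send_rows(targets=[[0.684,[-0.2,-0.15,0],0],[0.684,[-0.4,-0.309,0.1],0],[0.684,[-0.5,-0.309,0.25],0],[0.684,[-0.547,-0.309,0.3],0],[0.684,[-0.547,-0.309,0.3],0],[0.684,[-0.547,-0.309,0.3],0]])

```text
clock: 8.1
tool_pos: [0.5312, 0.1383, 0.0051]
ee_rot: [2.128, 2.31, 0.001]
ft_force: [0.7, 0.0, 0.8]
opening: 0.0301
grasp_force: 0.0
```

```bash
python3 -c "
from h import *
go(*(B-.265*ex),.0045,4.76)"
```

```text
t 8.1 pos [0.5312 0.1383 0.0051] ya 4.69 tilt -1.0 F [0.7 0.  0.8] open 0.0301 -> shift [-0.3055 -0.0039  0.0042] turn -0.0002
```

Now push slowly to just before the gap, so the coaster can centre itself between the fingertips.

Emit:
send_rows(targets=[[0.684,[-0.04,-0.003,0],0],[0.684,[-0.08,-0.003,0],0],[0.684,[-0.11,-0.003,0],0],[0.684,[-0.14,-0.003,0],0],[0.684,[-0.17,-0.003,0],0],[0.684,[-0.2,-0.003,0],0],[0.684,[-0.23,-0.003,0],0],[0.684,[-0.26,-0.003,0],0],[0.684,[-0.29,-0.003,0],0],[0.684,[-0.32,-0.003,0],0],[0.684,[-0.34,-0.003,0],0],[0.684,[-0.34,-0.003,0],0]])

```text
clock: 9.6
tool_pos: [0.5346, 0.0869, 0.0046]
ee_rot: [2.129, 2.31, 0.0]
ft_force: [-0.0, 0.1, 0.2]
opening: 0.0303
grasp_force: 0.0
```

```bash
python3 -c "
from h import *
look('c'); go(*(B-.108*ex),.0045,4.76)"
```

```text
top enc [0.5372 0.0205] 0.0195 mean [0.5356 0.0189] own enc -0.193 -0.0032 own mean -0.1915 -0.005 51
side enc [0.5392 0.0435] 0.036 mean [0.5386 0.0445] own enc -0.2157 0.0007 own mean -0.2167 0.0002 124
t 9.7 pos [0.5346 0.0871 0.0046] ya 4.69 tilt -1.0 F [ 0.2 -0.4  0.1] open 0.0298 -> shift [-1.0098e+00  3.3000e-03  9.0000e-04] turn -0.0002
```

View pics/c_top.png

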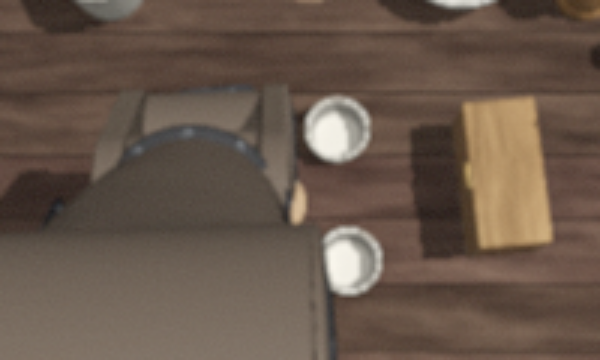

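The crop shows the front edge of the coaster at (298,203), heading into the middle of the gap, with the ramekins clear of the fingers. I'll push through.

Emit:
send_rows(targets=[[0.684,[-0.04,0.001,0],0],[0.684,[-0.08,0.001,0],0],[0.684,[-0.12,0.001,0],0],[0.684,[-0.16,0.001,0],0],[0.684,[-0.2,0.001,0],0],[0.684,[-0.24,0.001,0],0],[0.684,[-0.28,0.002,0],0],[0.684,[-0.32,0.002,0],0],[0.684,[-0.36,0.002,0],0],[0.684,[-0.4,0.002,0],0],[0.684,[-0.43,0.002,0],0],[0.684,[-0.43,0.002,0],0]])

```text
clock: 11.2
tool_pos: [0.5402, 0.0225, 0.0046]
ee_rot: [-2.129, -2.31, -0.0]
ft_force: [-0.1, -0.6, -0.0]
opening: 0.0298
grasp_force: 0.0
```

```bash
python3 -c "
from h import *
look('d'); go(*(B-.108*ex),.0045,4.76)"
```

```text
top none
side enc [ 0.5441 -0.0205] 0.0384 mean [ 0.5438 -0.0177] own enc -0.1515 0.0003 own mean -0.1543 0.0002 108
t 11.3 pos [0.5401 0.0228 0.0046] ya 4.69 tilt -1.0 F [ 0.7 -0.3 -0.2] open 0.0301 -> shift [-0.5799  0.0014  0.0007] turn -0.0002
```

View pics/d_side.png

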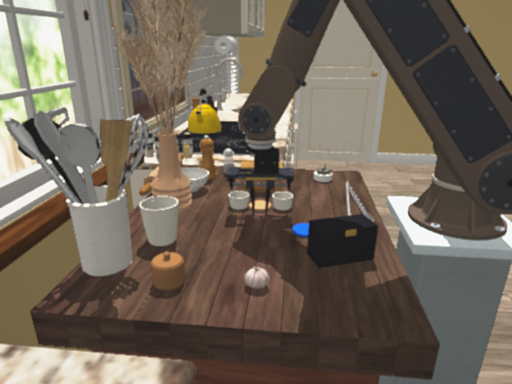

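The side view shows the coaster in the gap at about (260,205), between the ramekins at (238,201) and (283,201), with the fingers centred behind it. I'll continue to just short of the box.

Emit:
send_rows(targets=[[0.684,[-0.05,0.001,0],0],[0.684,[-0.1,0.001,0],0],[0.684,[-0.15,0.001,0],0],[0.684,[-0.2,0.001,0],0],[0.684,[-0.25,0.001,0],0],[0.684,[-0.3,0.001,0],0],[0.684,[-0.35,0.001,0],0],[0.684,[-0.4,0.001,0],0],[0.684,[-0.45,0.001,0],0],[0.684,[-0.5,0.001,0],0],[0.684,[-0.53,0.001,0],0],[0.684,[-0.53,0.001,0],0]])

```text
clock: 12.8
tool_pos: [0.5468, -0.0567, 0.0046]
ee_rot: [2.129, 2.31, 0.0]
ft_force: [0.3, -0.5, -0.3]
opening: 0.03
grasp_force: 0.0
```

Emit:
send_rows(targets=[[0.684,[-0.01,0,0],0],[0.684,[-0.02,0,0],0],[0.684,[-0.03,0,0],0],[0.684,[-0.035,0,0],0],[0.684,[-0.035,0,0],0]])

```text
clock: 13.42
tool_pos: [0.5472, -0.0617, 0.0046]
ee_rot: [2.129, 2.31, 0.0]
ft_force: [0.2, -0.3, 0.5]
opening: 0.0307
grasp_force: 0.0
```

```bash
python3 -c "
from h import *
look('e',cams=('side',)); go(*(B-.108*ex),.0045,4.76)"
```

```text
side enc [ 0.5494 -0.0889] 0.0237 mean [ 0.5496 -0.0872] own enc -0.0829 -0.0001 own mean -0.0846 0.0002 52
t 13.475 pos [ 0.5472 -0.0617  0.0046] ya 4.69 tilt -1.0 F [ 0.4 -0.   0.4] open 0.0301 -> shift [-0.0146  0.0002  0.0009] turn -0.0002
```

Emit:
send_rows(targets=[[0.684,[0.05,0,0],0],[0.684,[0.2,0,0],0],[0.684,[0.5,0,0],0],[0.684,[0.8,0,0],0],[0.684,[1,0,0],0],[0.684,[1,0,-0.3],0],[0.684,[1,0,-0.3],0]])

```text
clock: 14.35
tool_pos: [0.536, 0.0888, 0.0519]
ee_rot: [2.125, 2.31, 0.005]
ft_force: [-0.1, -0.2, -0.1]
opening: 0.0299
grasp_force: 0.0
```

```bash
python3 - <<'E'
from h import *
p,d=vision.grab_frame("top"); cv2.imwrite("pics/f.png",cv2.resize(p[150:240,240:360],None,fx=5,fy=5,interpolation=cv2.INTER_NEAREST)[:,:,::-1])
m=coaster(p); P=plane("top",m,.009); q=(P-B); o=np.c_[q@ex,q@ey]; k=(abs(o[:,1])<.05)&(o[:,0]<-.04)&(o[:,0]>-.13); o=o[k]
print(len(o),"back",o[:,0].min(),"y",o[:,1].min(),o[:,1].max(),"widest at",[ (round(a,3),np.ptp(o[abs(o[:,0]-a)<.004,1]).round(3)) for a in np.arange(-.1,-.04,.006) if (abs(o[:,0]-a)<.004).sum()>1])
r=o[(o[:,0]<-.06)]; c,rr=cv2.minEnclosingCircle(r.astype(np.float32)); print(c,rr)
go(*(B-.108*ex),.0045,4.76)
E
```

```text
193 back -0.10043009532764306 y -0.03267410721461488 0.031252148581805445 widest at [(np.float64(-0.1), np.float64(0.027)), (np.float64(-0.094), np.float64(0.048)), (np.float64(-0.088), np.float64(0.057)), (np.float64(-0.082), np.float64(0.063)), (np.float64(-0.076), np.float64(0.063)), (np.float64(-0.07), np.float64(0.063))]
(-0.07595980912446976, -0.0007109791040420532) 0.032551221549510956
t 14.4 pos [0.5353 0.0884 0.0506] ya 4.73 tilt -1.0 F [-0.3  0.1 -0.1] open 0.0302 -> shift [-1.0184 -0.0041  0.3074] turn -0.0001
```

View pics/f.png

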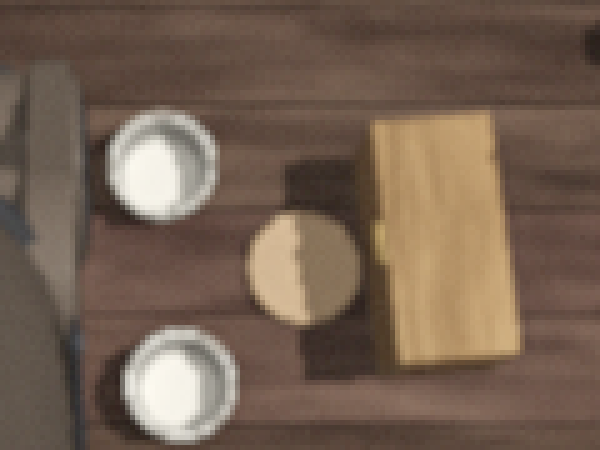

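The crop shows the coaster at (303,268), through the gap and flat, with its right edge at 361. The box base is at about 369, so roughly 4 mm remains. I'll nudge it in.

Emit:
send_rows(targets=[[0.684,[0,-0.004,0.2],0],[0.684,[0,-0.004,0.31],0],[0.684,[-0.2,-0.004,0.31],0],[0.684,[-0.45,-0.004,0.31],0],[0.684,[-0.7,-0.004,0.31],0],[0.684,[-0.88,-0.004,0.31],0],[0.684,[-0.96,-0.004,0.31],0],[0.684,[-0.98,-0.004,0.31],0],[0.684,[-1,-0.004,0.31],0],[0.684,[-1,-0.004,0.31],0]])

```text
clock: 15.65
tool_pos: [0.5466, -0.0611, 0.0031]
ee_rot: [-2.128, -2.311, -0.0]
ft_force: [0.1, -0.5, -0.4]
opening: 0.0298
grasp_force: 0.0
```

```bash
python3 -c "
from h import *
go(*(B-.106*ex),.0045,4.76)"
```

```text
t 15.65 pos [ 0.5466 -0.0611  0.0031] ya 4.74 tilt -1.0 F [ 0.1 -0.5 -0.4] open 0.0298 -> shift [-0.0321  0.0041 -0.0094] turn -0.0001
```

Emit:
send_rows(targets=[[0.684,[-0.01,0.003,-0.01],0],[0.684,[-0.017,0.003,-0.01],0],[0.684,[-0.024,0.003,-0.01],0],[0.684,[-0.03,0.003,-0.01],0],[0.684,[-0.033,0.003,-0.01],0],[0.684,[-0.033,0.003,-0.01],0]])

```text
clock: 16.4
tool_pos: [0.5473, -0.0661, 0.0046]
ee_rot: [-2.128, -2.31, -0.0]
ft_force: [0.1, 5.9, 1.4]
opening: 0.03
grasp_force: 2.8
```

Emit:
send_rows(targets=[[0.684,[0.04,0,0],0],[0.684,[0.2,0,0],0],[0.684,[0.5,0,0],0],[0.684,[0.8,0,0],0],[0.684,[1,0,0],0],[0.684,[1,0,-0.3],0],[0.684,[1,0,-0.5],0],[0.684,[1,0,-0.5],0]])

```text
clock: 17.4
tool_pos: [0.5361, 0.0832, 0.0815]
ee_rot: [2.126, 2.309, 0.004]
ft_force: [0.6, -0.5, 0.5]
opening: 0.0303
grasp_force: 0.0
```

```bash
python3 - <<'E'
from h import *
p,d=vision.grab_frame("top"); cv2.imwrite("pics/g.png",cv2.resize(p[150:240,240:360],None,fx=5,fy=5,interpolation=cv2.INTER_NEAREST)[:,:,::-1])
m=coaster(p); P=plane("top",m,.009); q=(P-B); o=np.c_[q@ex,q@ey]; k=(abs(o[:,1])<.05)&(o[:,0]<-.04)&(o[:,0]>-.13); o=o[k]
print(len(o),"back",o[:,0].min(),"y",o[:,1].min(),o[:,1].max())
go(*(B-.106*ex),.0045,4.76)
E
```

```text
170 back -0.09720689682701115 y -0.03267410721461488 0.031007875120130646
t 17.45 pos [0.5354 0.083  0.0802] ya 4.7 tilt -1.0 F [-0.  -0.4 -1.2] open 0.03 -> shift [-0.9957 -0.0014  0.5046] turn -0.0002
```

View pics/g.png

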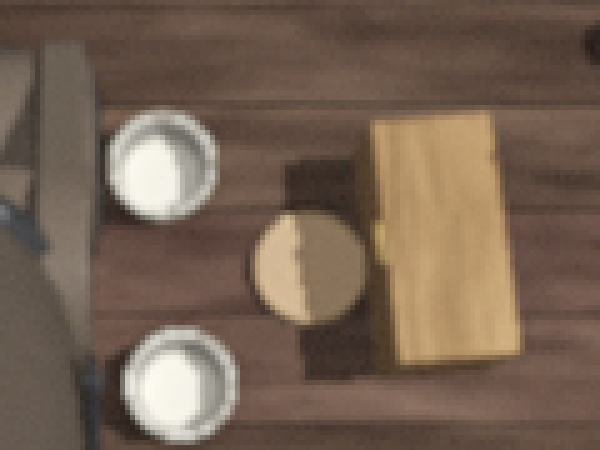

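The coaster, now at (309,267), touches the box face: contact showed as 6 N on the wrist. It lies flat on the middle line, and the arm has backed off clear.

```bash
python3 -c "
from bench import bot
print(bot.hand_in())"
```

```text
the job is handed in; nothing more can be done
None
```

I pushed the cork coaster through the gap between the ramekins until its edge touched the middle of the oak box's front face, lying flat, and handed the job in with the arm clear; the hand-in returned no verdict.

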